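# Rub down the last slip of a collage frame

## Robot

A 6-joint arm with a two-finger parallel gripper is mounted at the origin on the work surface. World frame = base frame: x ahead of the robot, y to its left, z up, the work surface at z = 0. Lengths are in m, angles in rad, forces in N, time in s.
With the tool pointing down it reaches from about 0.375 to 0.9 m from the base axis. Payload 3.1 kg.
Tool frame: the origin (TCP) lies between the finger pads, 19 mm behind the fingertips; this is the grasp point; z points along the fingers, y is the line along which they close (so a half turn about z gives the same grasp; the last joint's range is limited). The gripper opens to 85 mm and grips with 20 to 120 N. Pads are 22 mm wide; open, the fingers measure 114 mm over their backs; the gripper's body (76 mm by 85 mm) begins 54 mm behind the grasp point. The pads swing forward as they close: fully open they stand 13 mm farther back than shut.
Start: joints at [-1.423, 0.527, 1.433, -0, 1.181, -0.178], TCP at [0.201, -0.592, 0.25] pointing down, gripper open.
Joint ranges: [-3.08, 3.08], [-0.75, 2.2], [0.22, 2.44], [-1.43, 4.57], [0, 2.65], [-2.85, 2.85]. Speed limits (rad/s): [2.79, 2.79, 3.14, 3.14, 3.14, 3.14].

## Interface

Orientations are given as a unit quaternion [x, y, z, w].
In Python, from station import * gives the robot as it stands.
- The arm moves only by the tool play_rows, never from a script. Its argument "rows" is a list of rows, each a list of 3 entries, a list of its own where there are three numbers: the turn, a rotation vector about the tool's x, y, z in degrees, then the shift along the tool's x, y, z in mm, then the closure, from 0 (fully open) to 1 (shut). In form: [[[ax, ay, az], [dx, dy, dz], jaw], ...]. A call has 1 to 12 rows; each row shifts and turns the commanded pose from where the row before left it, along the tool's axes as they then stand; what a row does not reach is not made up. A row lasts 1/12 s, in which the tool goes at most 41.7 mm and 7.16 degrees, less where a joint would pass 70% of its speed; a pose out of reach is approached as far as the arm can. A call with a gripper value outside its range is refused whole. The fingers move at their own pace and stop on an object; "grip_force" is the grip in N (left out, the last holds). Time passes only in rows, so rows that do not move let the fingers close. It gives the time, the measured TCP pose, the force, the opening and the grip force at its end, in the units of the state.
- sense(): the state, without advancing time (a new reading comes with each control period).
- snapshot(name): name is "scene" or "side" or "wrist"; returns (picture, depth): 400x640x3 uint8, red, green, blue; 400x640 float32, m along the optical axis (not along the pixel's ray), 0 where there is no reading.
- get_calibration(name): a dict with "vfov" (degrees; the focal length in pixels is half the picture's height over the tangent of half this angle, whatever the lens; pixels are square), "cx", "cy" (the principal point, pixels), "xyz" and "attitude" of the camera in the world. Camera axes: x right, y down, z forward; pixel columns grow to the right and rows downward; lengths in m; the calibration is good to about 2 mm. A picture is of the moment at which its call begins: read the wrist's pose just before it. get_calibration takes no time and is no camera call; for the wrist camera it gives the pose at the moment of the call.
- sign_off(): hands the job in; it is judged then, once.
The state is a dict: "t": time; "q": joint angles; "qd": joint speeds; "tau": joint torques, N m; "tcp_pos": TCP position; "tool_rot": TCP orientation; "force": force on the tool from outside, world axes, zero at the start; "ft_torque": the same for the moment, N m; "finger_gap": opening from 0.0 (shut) to 1.0 (fully open); "gripper_force": force on a finger pad.
Only numpy, scipy, OpenCV 4.12 (cv2) and the standard library are available. Lean on these libraries where they do the work, as an engineer would, in place of code of your own. Each camera call takes 0.05 s, during which the arm holds its last target. There are 200 camera calls.

## Task

The gold wooden slip along the far edge of the collage panel is stuck to its tape only at one end, and the other end still stands up. Rub it down: with the fingertips press lightly on the slip close to its stuck end and run along its middle to the free end, until it lies flush with the rest of the border, then take the hand away. Do not lean on it hard or prise it up, keep off the delicate collage, and leave everything else on the bench where it is.

Things in the scene. Friction and masses are not known exactly. Their poses are not given: they have to be found in the camera images.
- slip (a joint): how far the unstuck slip stands up: its angle in rad about its stuck end; 0 = lying flush on the panel (a positive stop), 0.035 to 0.055 at the start. Stiff: the tape's tack holds it at any angle, it neither falls nor springs back, and pushing it down takes a moment of about 0.7 N m about the stuck end (about 23 N at rub1, 5 N half way, 2.6 N at the free end)
- panel: plywood collage panel lying face up on the green mat, immovable: 210 mm (x) x 320 mm (y) x 18 mm; origin at the centre of its underside (3 mm above the table), z up. Round its face runs a border of gold slips 18 mm wide, 8 mm thick, tops 26 mm above the origin; those on the near side (-x) and at both ends (+-y) are stuck fast, the far one (+x) is to be rubbed down
- collage: the collage inside the border, a cream sheet covered with torn coloured paper, 170 x 280 mm, 3 mm thick; origin at the centre of its underside, on the panel's face; its top is 5 mm below the tops of the slips. Delicate: the robot must not touch it
- slip_root (a point): middle of the top edge of the loose gold slip at its stuck end (the panel's -y end, the robot's right); the slip is 282 mm long, 18 mm wide, 8 mm thick and stiff. The point's x axis runs along the slip towards the free end and tilts with it, z is normal to the slip's top
- slip_tip (a point): middle of the slip's top edge at its free end (the panel's +y end, the robot's left), which stands 10 to 16 mm above the border at the start; flush, its top is 29 mm above the table like the rest of the border
- rub1 (a point): point on the centre line of the slip's top face, 30 mm from the stuck end; axes as slip_root
- rub2 (a point): point on the centre line of the slip's top face, 69 mm from the stuck end; axes as slip_root
- rub3 (a point): point on the centre line of the slip's top face, 108 mm from the stuck end; axes as slip_root
- rub4 (a point): point on the centre line of the slip's top face, 147 mm from the stuck end; axes as slip_root
- rub5 (a point): point on the centre line of the slip's top face, 186 mm from the stuck end; axes as slip_root
- rub6 (a point): point on the centre line of the slip's top face, 225 mm from the stuck end; axes as slip_root
- rub7 (a point): point on the centre line of the slip's top face, 264 mm from the stuck end; axes as slip_root
- paperweight: brass knob-shaped paperweight, 44 mm across, 40 mm tall, standing on the collage; origin under its centre
- bone_folder: ivory-coloured flat folding tool, 140 x 20 x 5 mm, lying on the collage; origin under its centre
- tape_roll: cream roll of double-sided tape lying flat beyond the slip, 84 mm across, 19 mm tall; origin at the centre of its underside
- offcut: 90 mm offcut of the same gold slip, lying on the mat on the robot's side of the panel; origin under its centre
- glue_bottle: white glue bottle with orange cap, 62 mm across, 165 mm tall, on the right of the mat; origin under its centre
- mug: white mug, 82 mm across, 92 mm tall, on the right of the mat; origin under its centre
- paint_jar: red paint jar with white lid, 56 mm across, 62 mm tall, on the left of the mat; origin under its centre
- brush: flat paint brush, 190 mm long, lying on the left of the mat; origin under its middle

How it is judged:
On the way, in this order (a step that is already met when the one before it is completed fails the run):
1. Touch the slip near its stuck end (rub1) with light pressure (horizontal distance between the grasp point and rub1 below 0.018 m and contact force between the fingers and slip above 0.5 N), for 0.04 s.
2. Run on along it to rub2, still pressing (horizontal distance between the grasp point and rub2 below 0.018 m and contact force between the fingers and slip above 0.5 N), for 0.04 s.
3. Run on along it to rub3, still pressing (horizontal distance between the grasp point and rub3 below 0.018 m and contact force between the fingers and slip above 0.5 N), for 0.04 s.
4. Run on along it to rub4, still pressing (horizontal distance between the grasp point and rub4 below 0.018 m and contact force between the fingers and slip above 0.5 N), for 0.04 s.
5. Run on along it to rub5, still pressing (horizontal distance between the grasp point and rub5 below 0.018 m and contact force between the fingers and slip above 0.5 N), for 0.04 s.
6. Run on along it to rub6, still pressing (horizontal distance between the grasp point and rub6 below 0.018 m and contact force between the fingers and slip above 0.5 N), for 0.04 s.
7. Run on along it to rub7, still pressing (horizontal distance between the grasp point and rub7 below 0.018 m and contact force between the fingers and slip above 0.5 N), for 0.04 s.
At the end, for the whole second after the job is handed in: the slip lies flush over its whole length (joint under 0.008 rad, about 2 mm at the free end), after the fingertips have pressed on it (over 0.5 N, TCP within 18 mm of each mark seen from above) at rub1 to rub7 in turn; nothing else has moved more than 20 mm (value of joint slip below 0.008 rad and not (distance of paperweight from where it was at the start of the episode above 0.02 m) and not (distance of bone_folder from where it was at the start of the episode above 0.02 m) and not (distance of tape_roll from where it was at the start of the episode above 0.02 m) and not (distance of offcut from where it was at the start of the episode above 0.02 m) and not (distance of glue_bottle from where it was at the start of the episode above 0.02 m) and not (distance of mug from where it was at the start of the episode above 0.02 m) and not (distance of paint_jar from where it was at the start of the episode above 0.02 m) and not (distance of brush from where it was at the start of the episode above 0.02 m)); the robot touches nothing.
It fails at once if the slip is pressed with more than 40 N (contact force between any of the fingers, the arm and slip above 40 N).
It fails at once if the slip is prised or lifted up (over 0.08 rad) (value of joint slip above 0.08 rad).
It fails at once if the delicate collage is touched by the robot (contact force between any of the fingers, the arm and collage above 0.3 N).
It fails at once if something else on the bench is moved more than 20 mm (distance of any of paperweight, bone_folder, tape_roll, offcut, glue_bottle, mug, paint_jar, brush from where it was at the start of the episode above 0.02 m).
It also fails if it takes over 45 s, if anything falls off the work surface, if the arm or the gripper's body presses on something with over 40 N, if the wrist force passes 120 N, or if a joint passes its speed limit or range.

## Working session

There is one attempt and no reset: what is moved stays moved. The work goes in short steps, Python scripts to look and compute and a tool call to move; the robot and the scene stay as the last step left them, time stands still between calls to the robot, and variables do not carry over. Pictures are saved under pics/ and viewed, at most 10 in all, crops included, and the job is handed in when it is done.

Besides the shell and the picture viewer there is one more tool, called after "Emit:" in YAML: its name, and indented under it one key for each argument. play_rows: Moves the arm, as the interface text tells. Its arguments: {"type":"object","properties":{"rows":{"type":"array","items":{"type":"array"}},"grip_force":{"type":"number"}},"required":["rows"]}

```bash
mkdir -p pics; cat > h.py <<'E'
from station import *
import numpy as np, cv2
from scipy.spatial.transform import Rotation as R
def cam(n):
    c=get_calibration(n); f=200/np.tan(np.radians(c['vfov'])/2)
    return c,f
def world(n,d,c=None,cal=None):
    c=cal or get_calibration(n); f=200/np.tan(np.radians(c['vfov'])/2)
    v,u=np.mgrid[0:400,0:640]
    p=np.stack([(u-c['cx'])/f*d,(v-c['cy'])/f*d,d],-1)
    a=np.array(c['attitude']); r=R.from_quat(a) if a.size==4 else R.from_matrix(a.reshape(3,3))
    return p@r.as_matrix().T+np.array(c['xyz'])
E
python3 - <<'E'
from h import *
for n in ['scene','side']:
    im,d=snapshot(n); np.savez(n+'.npz',im=im,d=d,W=world(n,d))
    cv2.imwrite(f'pics/{n}.png',im[:,:,::-1]); print(get_calibration(n))
s=sense();print(s['t'],s['tcp_pos'],s['tool_rot'],s['finger_gap'],s['force'])
E
```

```text
{'vfov': 49.868582248512965, 'cx': 318.2710929534071, 'cy': 191.56805496308826, 'xyz': array([0.9247391 , 0.70777059, 0.71727622]), 'attitude': array([ 0.23520749,  0.87308105, -0.41475281, -0.10191672])}
{'vfov': 57.03187078439015, 'cx': 323.76734820390374, 'cy': 192.99925478557117, 'xyz': array([0.04861949, 0.68596164, 0.79752468]), 'attitude': array([-0.28270203,  0.86587169, -0.39099784,  0.13216074])}
0.1 [ 0.20056129 -0.59130077  0.24911276] [ 9.86677169e-01  1.62687379e-01  1.11607195e-05 -9.90273000e-04] 1.0000359892453587 [-0.41461199 -0.04250916 -0.72679321]
```

View pics/scene.png

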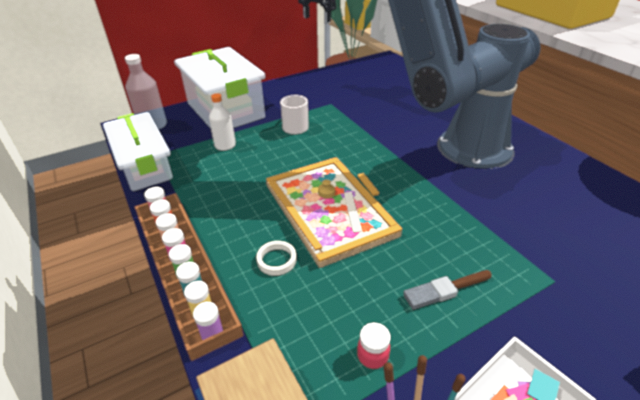

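View pics/side.png

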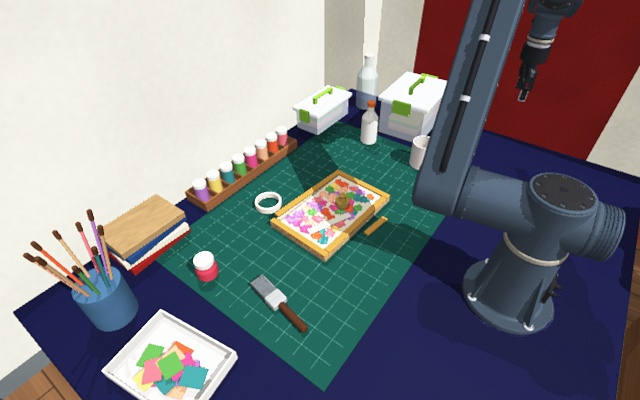

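The scene view shows the panel with corners at about (268,183), (335,160), (400,232) and (322,262). The loose slip is its left edge, and the tape roll is at (276,258), near the free end.

```bash
python3 - <<'E'
from h import *
for n in ['scene','side']:
    z=np.load(n+'.npz'); im,W=z['im'],z['W']; h=cv2.cvtColor(im,cv2.COLOR_RGB2HSV)
    m=(h[...,0]>14)&(h[...,0]<24)&(h[...,1]>120)&(h[...,2]>130)&(W[...,2]>.023)&(W[...,2]<.06)&(z['d']>0)
    b=np.zeros_like(m); 
    if n=='scene': b[150:270,260:410]=1
    else: b[165:265,265:395]=1
    P=W[m&b]; r=cv2.minAreaRect(P[:,:2].astype(np.float32)); print(n,len(P),r,'\n',cv2.boxPoints(r).round(3))
    v=im[150:270,250:410] if n=='scene' else im[160:270,260:400]
    cv2.imwrite(f'pics/{n}_c.png',cv2.resize(v[:,:,::-1],None,fx=5,fy=5,interpolation=cv2.INTER_CUBIC))
    for u,v in ([(268,185),(320,255),(276,243),(335,160)] if n=='scene' else [(340,172),(273,222),(268,203),(388,199)]): print(u,v,W[v,u].round(3))
    white=(h[...,1]<50)&(h[...,2]>150)&(abs(W[...,2]-.019)<.008); Q=W[white]; 
    c=np.array(r[0]); Q=Q[(Q[:,0]>c[0]+.11)&(np.hypot(*(Q[:,:2]-c).T)<.4)]; print('tape',len(Q),Q.min(0),Q.max(0))
E
```

```text
scene 2245 ((0.5161950588226318, 0.01940777897834778), (0.3237444758415222, 0.2110712230205536), 86.31999206542969) 
 [[ 0.4   -0.135]
 [ 0.611 -0.149]
 [ 0.632  0.174]
 [ 0.421  0.188]]
268 185 [0.925 0.708 0.717]
320 255 [0.622 0.161 0.028]
276 243 [0.686 0.075 0.021]
335 160 [ 0.412 -0.122  0.028]
tape 514 [ 0.62699063 -0.36408374  0.01102822] [0.90383831 0.18432074 0.02587911]
side 1587 ((0.5157430171966553, 0.02050207555294037), (0.3238365948200226, 0.2105678915977478), 86.45768737792969) 
 [[ 0.401 -0.135]
 [ 0.611 -0.148]
 [ 0.631  0.176]
 [ 0.421  0.189]]
340 172 [ 0.593 -0.136  0.029]
273 222 [0.616 0.174 0.03 ]
268 203 [0.706 0.103 0.003]
388 199 [ 0.404 -0.131  0.009]
tape 239 [ 0.63602968 -0.36031892  0.01112759] [0.74288063 0.14974577 0.02600025]
```

View pics/scene_c.png

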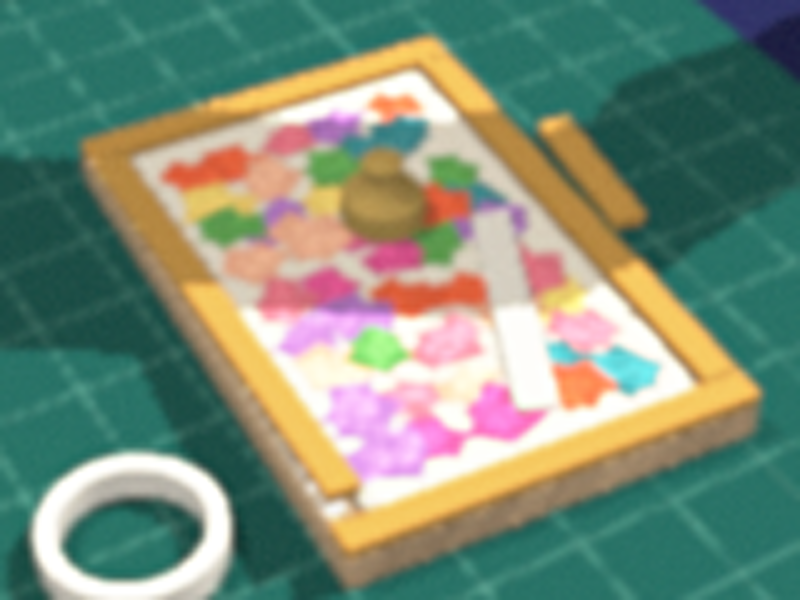

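Emit:
play_rows:
  rows:
    - [[0,0,0],[27,-17,0],1]
    - [[0,0,0],[27,-17,0],1]
    - [[0,0,0],[27,-17,0],1]
    - [[0,0,0],[27,-17,0],1]
    - [[0,0,0],[27,-17,0],1]
    - [[0,0,0],[27,-17,0],1]
    - [[0,0,0],[27,-17,0],1]
    - [[0,0,0],[27,-17,0],1]
    - [[0,0,0],[27,-17,0],1]
    - [[0,0,0],[27,-17,0],1]
    - [[0,0,0],[27,-17,0],1]
    - [[0,0,0],[27,-17,0],1]

```text
t: 1.1
tcp_pos: [0.4426, -0.2931, 0.2497]
tool_rot: [0.987, 0.163, -0.0, -0.0]
force: [1.4, 0.3, -0.0]
finger_gap: -0.002
gripper_force: 0.0
```

Emit:
play_rows:
  rows:
    - [[0,0,0],[27,-17,0],1]
    - [[0,0,0],[27,-17,0],1]
    - [[0,0,0],[27,-17,0],1]
    - [[0,0,0],[27,-17,0],1]
    - [[0,0,0],[27,-17,0],1]
    - [[0,0,0],[27,-17,0],1]
    - [[0,0,0],[27,-17,0],1]
    - [[0,0,0],[27,-17,0],1]
    - [[0,0,5.6],[0,0,0],1]
    - [[0,0,5.6],[0,0,0],1]
    - [[0,0,5.6],[0,0,0],1]
    - [[0,0,5.6],[0,0,0],1]

```text
t: 2.1
tcp_pos: [0.6027, -0.0959, 0.2493]
tool_rot: [0.999, -0.034, -0.001, -0.0]
force: [-0.5, 0.0, 0.6]
finger_gap: 0.001
gripper_force: 0.0
```

```bash
cat > st.py <<'E'
from h import *
s=sense(); p=np.array(s['tcp_pos']); M=R.from_quat(s['tool_rot']).as_matrix()
rt=np.array([.603,-.1267]);e=np.array([.0628,.998]);n=np.array([.998,-.0628])
print('t',s['t'],'tcp',p.round(4),'gap',round(s['finger_gap'],3),'F',np.round(s['force'],2))
print('s,lat mm',((p[:2]-rt)@e*1e3).round(1),((p[:2]-rt)@n*1e3).round(1),'tip z',round(1e3*(p+M[:,2]*.019)[2],1))
print('to rub1 tool mm',(M.T@(np.append(rt+.03*e,p[2])-p)*1e3).round(1),'rot xyz axes',M.round(3).tolist())
E
python3 st.py; python3 - <<'E'
from h import *
c=get_calibration('wrist');im,d=snapshot('wrist');W=world('wrist',d,cal=c); np.savez('wrist.npz',im=im,d=d,W=W)
cv2.imwrite('pics/wrist.png',im[:,:,::-1])
h=cv2.cvtColor(im,cv2.COLOR_RGB2HSV)
rt=np.array([.603,-.1267]);e=np.array([.0628,.998]);n=np.array([.998,-.0628])
Q=W[...,:2]-rt; s=Q@e;l=Q@n
for a in range(0,290,20):
    k=(abs(s-a/1e3)<.004)&(abs(l)<.02)&(h[...,0]>14)&(h[...,0]<24)&(h[...,1]>120)&(W[...,2]>.022)&(W[...,2]<.06)&(d>0)
    if k.sum()>5: print(a,k.sum(),'lat',(l[k].min()*1e3).round(1),(l[k].max()*1e3).round(1),'z',(np.median(W[k][:,2])*1e3).round(1))
E
```

```text
t 2.1 tcp [ 0.6027 -0.0959  0.2493] gap 0.001 F [-0.51  0.03  0.63]
s,lat mm 30.7 -2.2 tip z 230.3
to rub1 tool mm [ 2.2  0.7 -0. ] rot xyz axes [[0.998, -0.068, -0.001], [-0.068, -0.998, 0.0], [-0.001, -0.0, -1.0]]
0 44 lat -19.2 8.5 z 28.5
20 12 lat 7.4 8.8 z 29.5
40 14 lat 7.4 9.0 z 30.0
60 12 lat 8.1 8.9 z 30.4
80 13 lat 8.3 9.0 z 32.5
100 8 lat 7.3 8.8 z 33.5
120 12 lat 7.4 8.9 z 34.6
140 13 lat 7.8 9.0 z 34.9
160 14 lat 8.1 9.1 z 35.5
180 12 lat 8.4 9.1 z 37.6
200 14 lat 7.4 9.0 z 39.1
220 94 lat -6.8 9.3 z 40.8
240 98 lat -7.5 9.2 z 41.9
260 101 lat -7.3 9.0 z 43.1
280 92 lat -19.5 9.3 z 43.3
```

View pics/wrist.png

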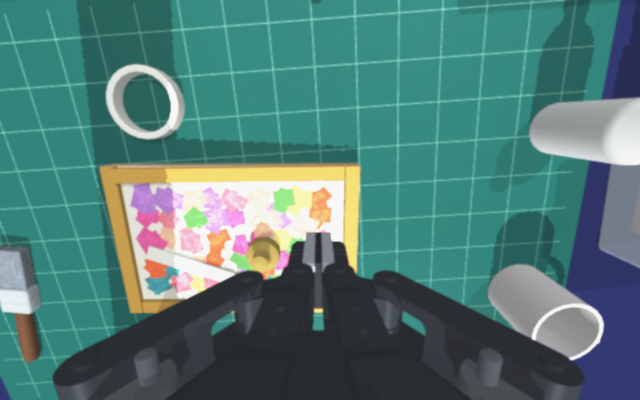

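Emit:
play_rows:
  rows:
    - [[0,0,0],[2,0,25],1]
    - [[0,0,0],[0,0,30],1]
    - [[0,0,0],[0,0,30],1]
    - [[0,0,0],[0,0,30],1]
    - [[0,0,0],[0,0,30],1]
    - [[0,0,0],[0,0,20],1]
    - [[0,0,0],[0,0,15],1]
    - [[0,0,0],[0,0,8],1]
    - [[0,0,0],[0,0,0],1]
    - [[0,0,0],[0,0,0],1]

```text
t: 2.98
tcp_pos: [0.605, -0.0967, 0.062]
tool_rot: [0.999, -0.032, -0.0, -0.0]
force: [-0.0, 0.1, 0.1]
finger_gap: -0.004
gripper_force: 0.0
```

```bash
python3 st.py
```

```text
t 2.9833 tcp [ 0.605  -0.0967  0.062 ] gap -0.004 F [-0.03  0.13  0.12]
s,lat mm 30.0 0.1 tip z 43.0
to rub1 tool mm [-0.1  0.   0. ] rot xyz axes [[0.998, -0.063, -0.0], [-0.063, -0.998, 0.0], [-0.0, -0.0, -1.0]]
```

Emit:
play_rows:
  rows:
    - [[0,0,0],[0,0,4],1]
    - [[0,0,0],[0,0,3],1]
    - [[0,0,0],[0,0,2],1]
    - [[0,0,0],[0,0,1],1]
    - [[0,0,0],[0,0,0],1]

```text
t: 3.4
tcp_pos: [0.6049, -0.0967, 0.0522]
tool_rot: [0.999, -0.032, 0.0, 0.0]
force: [0.4, 0.4, 0.2]
finger_gap: -0.001
gripper_force: 0.0
```

Emit:
play_rows:
  rows:
    - [[0,0,0],[0,0,0.5],1]
    - [[0,0,0],[0,0,0.5],1]
    - [[0,0,0],[0,0,0],1]

```text
t: 3.65
tcp_pos: [0.6049, -0.0967, 0.051]
tool_rot: [0.999, -0.032, 0.0, 0.0]
force: [-1.0, 0.2, -0.6]
finger_gap: 0.002
gripper_force: 0.0
```

Emit:
play_rows:
  rows:
    - [[0,0,0],[0,0,0.5],1]
    - [[0,0,0],[0,0,0],1]

```text
t: 3.82
tcp_pos: [0.6049, -0.0966, 0.0505]
tool_rot: [0.999, -0.032, 0.0, -0.0]
force: [0.6, -0.3, -0.3]
finger_gap: -0.003
gripper_force: 0.0
```

Emit:
play_rows:
  rows:
    - [[0,0,0],[0,0,0.4],1]
    - [[0,0,0],[0,0,0],1]

```text
t: 3.98
tcp_pos: [0.6049, -0.0966, 0.0501]
tool_rot: [0.999, -0.032, -0.0, -0.0]
force: [0.3, 0.3, -0.2]
finger_gap: -0.002
gripper_force: 0.0
```

Emit:
play_rows:
  rows:
    - [[0,0,0],[0,0,0.4],1]
    - [[0,0,0],[0,0,0],1]

```text
t: 4.15
tcp_pos: [0.605, -0.0967, 0.0499]
tool_rot: [0.999, -0.032, 0.0, 0.0]
force: [-0.3, -0.1, 1.3]
finger_gap: -0.001
gripper_force: 0.5
```

Emit:
play_rows:
  rows:
    - [[0,0,0],[0,0,0.3],1]
    - [[0,0,0],[0,0,0],1]

```text
t: 4.32
tcp_pos: [0.605, -0.0967, 0.0498]
tool_rot: [0.999, -0.032, 0.0, 0.0]
force: [-0.9, 0.0, 4.2]
finger_gap: -0.003
gripper_force: 1.6
```

Emit:
play_rows:
  rows:
    - [[0,0,0],[0,0,0.1],1]
    - [[0,0,0],[0,-5,-0.22],1]
    - [[0,0,0],[0,-5,-0.22],1]
    - [[0,0,0],[0,-5,-0.22],1]

```text
t: 4.65
tcp_pos: [0.6068, -0.0822, 0.0505]
tool_rot: [0.999, -0.032, 0.001, 0.001]
force: [-0.3, -4.1, 5.3]
finger_gap: 0.0
gripper_force: 2.6
```

Emit:
play_rows:
  rows:
    - [[0,0,0],[0,-6,-0.2],1]
    - [[0,0,0],[0,-6,-0.2],1]
    - [[0,0,0],[0,-6,-0.2],1]
    - [[0,0,0],[0,-6,-0.2],1]
    - [[0,0,0],[0,0,0],1]

```text
t: 5.07
tcp_pos: [0.6088, -0.0573, 0.0518]
tool_rot: [1.0, -0.031, 0.002, 0.001]
force: [0.3, -2.6, 7.6]
finger_gap: -0.004
gripper_force: 3.7
```

Emit:
play_rows:
  rows:
    - [[0,0,0],[-0.2,-6.5,0],1]
    - [[0,0,0],[-0.2,-6.5,0],1]
    - [[0,0,0],[-0.2,-6.5,0],1]
    - [[0,0,0],[-0.2,-6.5,0],1]
    - [[0,0,0],[-0.2,-6.5,0],1]
    - [[0,0,0],[-0.2,-6.5,0],1]
    - [[0,0,0],[0,0,0],1]

```text
t: 5.65
tcp_pos: [0.6095, -0.0175, 0.0514]
tool_rot: [1.0, -0.031, 0.001, 0.0]
force: [0.9, -0.6, 5.5]
finger_gap: 0.002
gripper_force: 2.8
```

```bash
python3 st.py
```

```text
t 5.65 tcp [ 0.6095 -0.0175  0.0514] gap 0.002 F [ 0.85 -0.6   5.46]
s,lat mm 109.4 -0.3 tip z 32.4
to rub1 tool mm [ 0.3 79.4  0. ] rot xyz axes [[0.998, -0.063, 0.002], [-0.063, -0.998, -0.0], [0.002, 0.0, -1.0]]
```

Force is light and the tool is on the line. I'll go on to rub4 and rub5, lowering gradually.

Emit:
play_rows:
  rows:
    - [[0,0,0],[0,-6.5,0.1],1]
    - [[0,0,0],[0,-6.5,0.1],1]
    - [[0,0,0],[0,-6.5,0.1],1]
    - [[0,0,0],[0,-6.5,0.1],1]
    - [[0,0,0],[0,-6.5,0.1],1]
    - [[0,0,0],[0,-6.5,0.1],1]
    - [[0,0,0],[0,0,0],1]

```text
t: 6.23
tcp_pos: [0.6111, 0.0221, 0.05]
tool_rot: [0.999, -0.032, -0.0, -0.001]
force: [1.2, 2.7, 4.3]
finger_gap: 0.003
gripper_force: 2.1
```

Emit:
play_rows:
  rows:
    - [[0,0,0],[0,-6.5,0.1],1]
    - [[0,0,0],[0,-6.5,0.1],1]
    - [[0,0,0],[0,-6.5,0.1],1]
    - [[0,0,0],[0,-6.5,0.1],1]
    - [[0,0,0],[0,-6.5,0.1],1]
    - [[0,0,0],[0,-6.5,0.1],1]
    - [[0,0,0],[0,0,0],1]

```text
t: 6.82
tcp_pos: [0.6136, 0.061, 0.0494]
tool_rot: [0.999, -0.032, -0.0, -0.001]
force: [-0.2, 2.6, 3.4]
finger_gap: -0.0
gripper_force: 1.6
```

```bash
python3 st.py
```

```text
t 6.8167 tcp [0.6136 0.061  0.0494] gap -0.0 F [-0.19  2.56  3.4 ]
s,lat mm 188.0 -1.2 tip z 30.4
to rub1 tool mm [  1.3 158.   -0.2] rot xyz axes [[0.998, -0.063, -0.0], [-0.063, -0.998, 0.001], [-0.0, -0.001, -1.0]]
```

Emit:
play_rows:
  rows:
    - [[0,0,0],[0.2,-6.5,0.1],1]
    - [[0,0,0],[0.2,-6.5,0.1],1]
    - [[0,0,0],[0.2,-6.5,0.1],1]
    - [[0,0,0],[0.2,-6.5,0.1],1]
    - [[0,0,0],[0.2,-6.5,0.1],1]
    - [[0,0,0],[0,-6,0.1],1]
    - [[0,0,0],[0,0,0],1]

```text
t: 7.4
tcp_pos: [0.6172, 0.0992, 0.0489]
tool_rot: [0.999, -0.032, 0.0, -0.001]
force: [0.4, 1.4, 2.1]
finger_gap: -0.001
gripper_force: 1.2
```

Emit:
play_rows:
  rows:
    - [[0,0,0],[0,-6.5,0.1],1]
    - [[0,0,0],[0,-6.5,0.1],1]
    - [[0,0,0],[0,-6.5,0.1],1]
    - [[0,0,0],[0,-6.5,0.1],1]
    - [[0,0,0],[0,-6,0.1],1]
    - [[0,0,0],[0,-5,0.1],1]
    - [[0,0,0],[0,0,0],1]

```text
t: 7.98
tcp_pos: [0.6195, 0.1359, 0.0483]
tool_rot: [0.999, -0.032, 0.0, -0.001]
force: [0.8, 1.5, 1.6]
finger_gap: -0.002
gripper_force: 1.0
```

```bash
python3 st.py
```

```text
t 7.9833 tcp [0.6195 0.1359 0.0483] gap -0.002 F [0.81 1.49 1.59]
s,lat mm 263.2 0.0 tip z 29.3
to rub1 tool mm [ 1.000e-01  2.332e+02 -2.000e-01] rot xyz axes [[0.998, -0.063, 0.0], [-0.063, -0.998, 0.001], [0.0, -0.001, -1.0]]
```

Emit:
play_rows:
  rows:
    - [[0,0,0],[0,0,0.3],1]
    - [[0,0,0],[0,0,0.3],1]
    - [[0,0,0],[0,0,0],1]

```text
t: 8.23
tcp_pos: [0.6196, 0.1347, 0.0478]
tool_rot: [0.999, -0.032, 0.0, -0.0]
force: [0.5, 0.6, 1.6]
finger_gap: -0.004
gripper_force: 1.2
```

Emit:
play_rows:
  rows:
    - [[0,0,0],[0,0,0.3],1]
    - [[0,0,0],[0,0,0.3],1]
    - [[0,0,0],[0,0,0],1]

```text
t: 8.48
tcp_pos: [0.6196, 0.1346, 0.0476]
tool_rot: [0.999, -0.032, 0.0, -0.0]
force: [-1.4, 2.4, 4.8]
finger_gap: -0.002
gripper_force: 2.5
```

Emit:
play_rows:
  rows:
    - [[0,0,0],[0,0,-1],1]
    - [[0,0,0],[0,0,-5],1]
    - [[0,0,0],[0,0,-15],1]
    - [[0,0,0],[0,0,-30],1]
    - [[0,0,0],[0,0,-30],1]
    - [[0,0,0],[0,0,-30],1]
    - [[0,0,0],[0,0,-20],1]
    - [[0,0,0],[0,0,0],1]
    - [[0,0,0],[0,0,0],1]

```text
t: 9.23
tcp_pos: [0.6201, 0.1339, 0.1795]
tool_rot: [0.999, -0.032, 0.001, 0.0]
force: [-0.3, 0.4, -0.4]
finger_gap: 0.002
gripper_force: 0.0
```

```bash
python3 - <<'E'
from h import *
im,d=snapshot('scene');W=world('scene',d)
cv2.imwrite('pics/end.png',cv2.resize(im[140:280,240:420,::-1],None,fx=4,fy=4,interpolation=cv2.INTER_CUBIC))
h=cv2.cvtColor(im,cv2.COLOR_RGB2HSV)
rt=np.array([.603,-.1267]);e=np.array([.0628,.998]);n=np.array([.998,-.0628])
Q=W[...,:2]-rt; s=Q@e;l=Q@n
for a in range(10,310,30):
    k=(abs(s-a/1e3)<.006)&(abs(l)<.007)&(W[...,2]<.06)&(d>0)
    if k.sum()>3: print(a,k.sum(),(np.median(W[k][:,2])*1e3).round(1))
print(sense()['force'],sense()['t'])
E
```

```text
10 16 27.2
40 16 27.6
70 16 27.7
100 19 27.4
130 22 27.2
160 23 27.9
190 19 27.4
220 22 28.1
250 28 27.4
280 26 27.5
[-0.79782735 -0.16697655 -0.34489882] 9.2833
```

View pics/end.png

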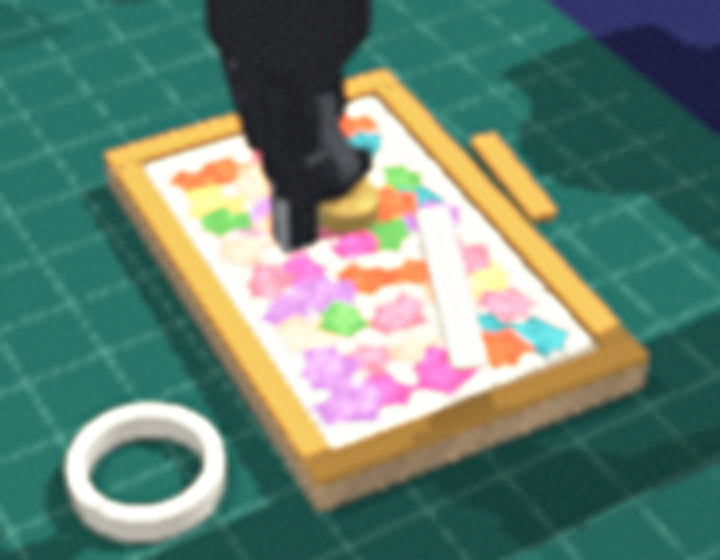

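The slip lies flush: its height is level along the whole length, with no step at the free end (about (325,450) in the crop). The other objects look undisturbed.

```bash
python3 -c "
from station import *
print(sign_off())"
```

```text
the job is handed in; nothing more can be done
None
```

I rubbed the gold slip down from its stuck end to its free end; the camera shows it flush along its whole length, the highest force I read was about 8 N, the hand is clear, nothing else looks moved, and the job is handed in (no verdict was returned).

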